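Press a tin's lid home and hold the press down

ROBOT

A 6-joint arm with a two-finger parallel gripper is mounted at the origin on a cart in front of the work surface, level with it; the furniture and walls round the work are solid. World frame = base frame: x ahead of the robot, y to its left, z up, the work surface at z = 0. Lengths are in m, angles in rad, forces in N, time in s.
With the tool pointing down it reaches from about 0.25 to 0.775 m from the base axis. Payload 4 kg.
Tool frame: the origin (TCP) lies midway between the tips of the shut fingers; the grasp point (between the pads) lies grip_point_offset behind it (grip_point_offset is the distance from the TCP to the grasp point, in m); z points along the fingers, y is the line along which they close (so a half turn about z gives the same grasp; the last joint's range is limited). The gripper opens to 94 mm and grips with 3 to 60 N. Pads are 16 mm wide; open, the fingers measure 119 mm over their backs; the gripper's body (75 mm by 177 mm) begins 78 mm behind the grasp point.
Start: joints at [-1.365, 0.087, 1.371, -0, 1.684, -0.103], TCP at [0.167, -0.524, 0.206] pointing down, gripper open.
Joint ranges: [-3.1, 3.1], [-0.76, 2.03], [0.27, 2.55], [-1.08, 4.22], [0.17, 2.65], [-2.57, 2.57]. Speed limits (rad/s): [2.79, 2.79, 3.14, 3.14, 3.14, 3.14].

INTERFACE

Orientations are given as [roll, pitch, yaw] about the fixed x, y, z axes, in that order (R = Rz(yaw) Ry(pitch) Rx(roll)).
In Python, from bench import * gives the robot as it stands. The module is installed in compiled form; this text tells all that it offers.
- The arm moves only by the tool apply_moves, never from a script. Its argument "commands" is a list of rows, each a list of 7 numbers: the turn, a rotation vector about the world's x, y, z in rad, then the shift along the world's x, y, z in m, then the opening in per cent of the stroke, from 0 (shut) to 100 (fully open). In form: [[ax, ay, az, x, y, z, jaw], ...]. A call has exactly 5 rows; each row is the pose to reach, as a shift and turn from the pose commanded when the call began; what a row does not reach only later rows make up. A row lasts 1/10 s, in which the tool goes at most 50 mm and 8.59 degrees, less where a joint would pass 70% of its speed; a pose out of reach is approached as far as the arm can. A call with a gripper value outside its range is refused whole. The fingers move at their own pace and stop on an object; the grip force is fixed at half the most. Time passes only in rows, so rows that repeat a pose let the fingers close, or fill a call up. It gives the time, the measured TCP pose, the force, the opening and the grip force at its end, in the units of the state.
- get_obs(): the state, without advancing time (a new reading comes with each control period).
- snapshot(name): name is "scene" or "top" or "wrist"; returns a dict with "pixels" (480x640x3 uint8, red, green, blue), "vertical_fov" (degrees; the focal length in pixels is half the picture's height over the tangent of half this angle, whatever the lens; pixels are square), "cx", "cy" (the principal point, pixels), "rvec" (rotation vector, rad) and "tvec" (3), from world to camera coordinates, as OpenCV has them. Camera axes: x right, y down, z forward; pixel columns grow to the right and rows downward; lengths in m; the calibration is good to about 2 mm. A picture is of the moment at which its call begins. There is no depth.
- close_job(): hands the job in; it is judged then, once.
Trained networks look in the newest picture that a camera, given by its name, has taken for a name from the list of things; names that differ only in an ending like _2 or _b are one class to them, and where a whole thing is asked for, a point or a joint stands for the part that bears it (a point fixed in the world has none). Each returns a list of dicts, best first, with "score" (0 to 1); they miss things now and then, are a little off and sometimes report something else, mostly with a low value. They report only what shows in the picture. A call takes as long as a camera call. They do not tell look-alikes from the thing itself.
- masks_of(camera, query): "mask" (480x640 bool, what is visible of it) and "extent" ([left, top, right, bottom] in pixels, round what is visible of it).
- place_of(camera, query): "pixel" ([column, row] in pixels: a listed point, or the origin of a listed thing).
The state is a dict: "time": time; "joint_positions": joint angles; "qvel": joint speeds; "joint_torque": joint torques, N m; "tool_pos": TCP position; "ee_rot": TCP orientation; "wrist_force": force on the tool from outside, world axes, zero at the start; "wrist_torque": the same for the moment, N m; "width": finger opening in m; "finger_force": force on a finger pad.
Only numpy, scipy, OpenCV 4.12 (cv2) and the standard library are available. Lean on these libraries where they do the work, as an engineer would, in place of code of your own. Each camera call takes 0.05 s, during which the arm holds its last target. There are 200 camera calls.

TASK

Close the small bare-metal tin whose flat lid stands proud of its rim: carry it upright to the lever press, stand it in the ring on the pulled-out tray and let go of it, push the tray all the way in under the ram, then bring the press lever down until the lid is pressed fully home, flush with the rim. Keep it pressed like that for at least three seconds and finish while still holding the lever down, because the lid's fresh sealing ring pushes it up again as soon as the pressure goes. Do not tip the tin on the way, and leave the two screw-top colour pots standing where they are.

Things in the scene. Friction and masses are not known exactly. Their poses are not given: they have to be found in the camera images.
- tin: small round tin, 0.25 to 0.45 kg: bare-metal body 61 mm wide with a white paper band, 65 mm rim bead at 60 to 66 mm height, 63 mm foot bead; origin: centre of its underside, z up. The flat 54 mm metal lid starts 5.5 mm proud (top at 71.5 mm); home, it is flush with the rim (66 mm). Grip the band from any side, 40 mm above the underside. Starts on the table; tin and pots may swap places
- tin_lid (a joint): how far the lid is pressed in: 0 = 5.5 mm proud, 0.0055 = fully home. Its sealing ring resists with about 10 N at the start and 20 N when home, and lifts the lid again when released
- press: grey cast bench press, fixed; column (to 255 mm) at the back, head 64 mm wide over the ram from 162 mm height up, its front 44 mm before the ram axis; ram top 310 mm. A low tray bed (18 mm high, rails 30 mm) runs to the left. Origin on the table under the ram axis; x from the operator to the column, y left along the bed, z up. Raised pad face: 10 mm above the proud lid when the tray is in
- press_tray (a joint): travel of the loading tray along the press's -y: 0 = fully out to the left, 0.14 = fully in, against its stop, the ring under the ram. Starts between 0 and 0.03; slides with about 1.5 N of friction and stays where it is left
- nest (a point): on the tray, centre of the floor inside the round locating ring, 27 mm above the table; the tin's underside stands here. Ring: 72 mm inner and 84 mm outer diameter, 9 mm high. Axes as the press
- tray_knob (a point): middle of the black upright knob on the tray's left end, 100 mm left of the ring's centre: 24 mm in diameter, from 49 to 75 mm above the table (this point at 65 mm), on a 12 mm stem. Pinch it from above or push it
- press_lever (a joint): lever angle: 0 raised (it springs back there), 0.86 lowest, at its stop. The ram sinks 30 mm per rad. With the tin under it the sprung pad meets the lid at about 0.33; the lid is flush from about 0.68 and stays flush down to the stop, the sprung pad taking up the rest. Needs about 2 N at the grip to start, 7 N at flush, 10 N at the stop
- lever_grip (a point): middle of the lever's black round grip, 24 mm thick, 100 mm long, 200 mm from the pivot. The lever is on the right of the head, points to the press's front (-x), 40 degrees above level when raised, about level at flush, and swings down in the press's x-z plane. Pinch the grip from above (along the press's y) or push it down
- lever_pivot (a point): point on the lever's turning axis (press y axis), in the plane of the lever, 30 mm behind and 56 mm to the right of the ram axis, 200 mm above the table
- pot_red: bystander: screw-top colour pot with a red cap, 60 mm in diameter, 70 mm high; origin at the centre of its underside
- pot_dark: bystander: screw-top colour pot with a black cap, 59 mm in diameter, 58 mm high; origin at the centre of its underside
- press_pad: the ram's round 48 mm rubber-faced pad; the pad is sprung against the ram, 4 N per mm, 11 mm of give; origin at the centre of its face, 108.5 mm above the table when raised
There are look-alikes about, which are no part of the job. Several things have the shape of the tin; the one meant has the colours described above.

How it is judged:
By the outcome, as a careful person would: the job done as asked, in the order asked, and still so for the second after the job is handed in, while the arm keeps its last pose, push and grip.
It also fails if it takes over 72 s, if anything falls off the work surface, if the arm or the gripper's body presses on something with over 40 N, if the wrist force passes 120 N, or if a joint passes its speed limit or range.

## Working session

There is one attempt and no reset: what is moved stays moved. The work goes in short steps, Python scripts to look and compute and a tool call to move; the robot and the scene stay as the last step left them, time stands still between calls to the robot, and variables do not carry over. Pictures are saved under pics/ and viewed, at most 10 in all, crops included, and the job is handed in when it is done.

Besides the shell and the picture viewer there is one more tool, called after "Request:" in YAML: its name, and indented under it one key for each argument. apply_moves: Moves the arm, as the interface text tells. Its arguments: {"type":"object","properties":{"commands":{"type":"array"}},"required":["commands"]}

```bash
mkdir -p pics; cat > h.py <<'E'
from bench import *
import numpy as np, cv2
def snap(n,f=None):
    s=snapshot(n)
    if f: cv2.imwrite('pics/'+f,s['pixels'][:,:,::-1])
    return s
def cam(s):
    R=cv2.Rodrigues(np.array(s['rvec'],float))[0]; t=np.array(s['tvec'],float).ravel()
    f=240/np.tan(np.radians(s['vertical_fov'])/2); return R,t,f
def ray(s,px):
    R,t,f=cam(s); d=R.T@np.array([(px[0]-s['cx'])/f,(px[1]-s['cy'])/f,1]); return -R.T@t,d
def atz(s,px,z):
    o,d=ray(s,px); return o+d*(z-o[2])/d[2]
def proj(s,p):
    R,t,f=cam(s); c=R@np.array(p,float)+t; return np.array([f*c[0]/c[2]+s['cx'],f*c[1]/c[2]+s['cy']])
def tri(*sp):
    A=np.zeros((3,3));b=np.zeros(3)
    for s,p in sp:
        o,d=ray(s,p); d/=np.linalg.norm(d); M=np.eye(3)-np.outer(d,d); A+=M;b+=M@o
    return np.linalg.solve(A,b)
E
python3 - <<'E'
from h import *
np.set_printoptions(precision=3,suppress=True)
S={c:snap(c,c+'0.png') for c in ('scene','top')}
cv2.imwrite('pics/both.png',cv2.resize(np.vstack([S['scene']['pixels'],S['top']['pixels']])[:,:,::-1],(400,600))) if 0 else 0
Z=dict(tin=0,press=0,nest=.027,tray_knob=.065,lever_grip=.3,lever_pivot=.2,pot_red=0,pot_dark=0,press_pad=.1085)
for q,z in Z.items():
    for c in S:
        for r in place_of(c,q)[:4]: print(q,c,round(r['score'],2),np.array(r['pixel']),atz(S[c],r['pixel'],z))
o=get_obs();print(o['time'],o['tool_pos'],o['ee_rot'],o['width'],o['wrist_force'])
E
```

```text
tin scene 0.76 [258.6 360.3] [0.552 0.294 0.   ]
tin scene 0.72 [235.8 422. ] [0.425 0.431 0.   ]
tin scene 0.58 [209.4 378.1] [0.563 0.402 0.   ]
tin top 0.84 [205.  240.6] [0.566 0.401 0.   ]
tin top 0.62 [247.5 243.5] [0.559 0.291 0.   ]
tin top 0.61 [194.2 293. ] [0.431 0.423 0.   ]
press scene 0.97 [365.1 293.8] [ 0.616 -0.067  0.   ]
press top 0.72 [385.  228.3] [ 0.603 -0.062  0.   ]
nest scene 0.87 [332.  295.5] [0.624 0.034 0.027]
nest top 0.85 [338.9 226.3] [0.602 0.058 0.027]
tray_knob scene 0.77 [297.2 304.7] [0.59  0.164 0.065]
tray_knob top 0.8 [297.5 223.2] [0.602 0.162 0.065]
lever_grip scene 0.76 [430.7 172.4] [ 0.551 -0.195  0.3  ]
lever_grip top 0.69 [436.4 260.3] [ 0.485 -0.126  0.3  ]
pot_red scene 0.98 [355.1 366.7] [0.412 0.157 0.   ]
pot_red top 0.65 [306.8 298.7] [0.42  0.137 0.   ]
pot_dark scene 0.77 [294.7 393.2] [0.422 0.302 0.   ]
pot_dark scene 0.21 [207.  377.7] [0.567 0.405 0.   ]
pot_dark top 0.58 [240.9 301. ] [0.412 0.304 0.   ]
press_pad scene 0.66 [369.3 255.3] [ 0.606 -0.065  0.109]
1.0 [ 0.167 -0.524  0.206] [ 3.141 -0.     0.309] 0.0936567094463441 [ 1.097  0.476 -0.22 ]
```

View pics/scene0.png

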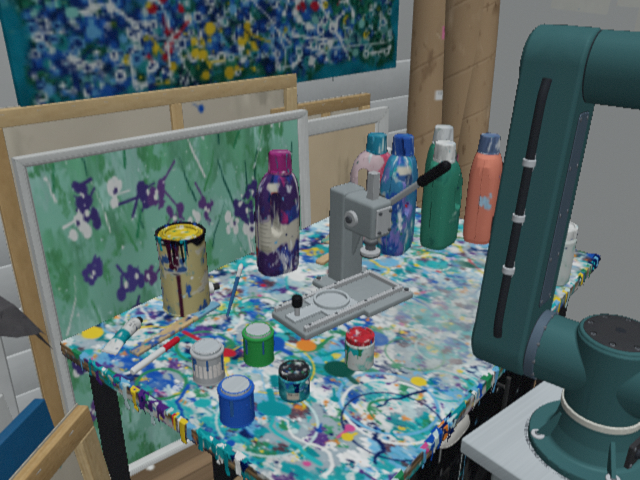

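View pics/top0.png

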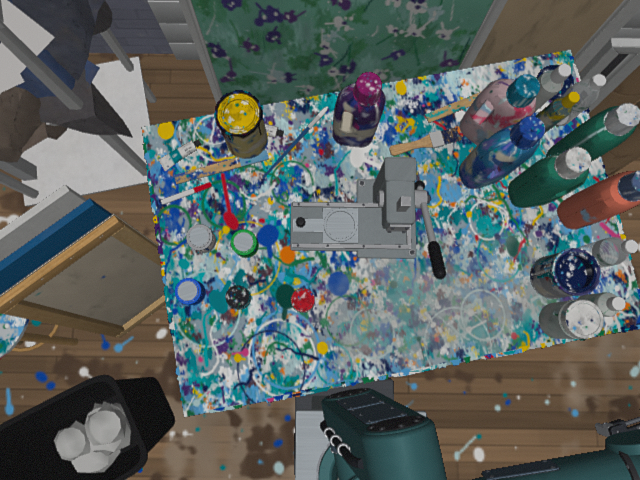

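The scene picture shows three tin-shaped things: a silver one with a white band (scene 209,360; top 202,237), a green one (258,344; top 243,242) and a blue one (237,400; top 190,291). The pots are red (360,347) and black (294,380). By the description the tin is the silver one; I'll check it in a crop.

```bash
python3 - <<'E'
from h import *
np.set_printoptions(precision=4,suppress=True)
S={c:snap(c) for c in ('scene','top')}
a=cv2.resize(S['scene']['pixels'][325:395,180:280],(400,280),interpolation=3)
b=cv2.resize(S['scene']['pixels'][150:340,265:460],(400,390),interpolation=3)[:320]
c=cv2.resize(S['top']['pixels'][145:295,280:450],(400,353),interpolation=3)
d=cv2.resize(S['top']['pixels'][210:268,180:263],(400,280),interpolation=3)
L=np.vstack([a,b]);Rr=np.vstack([c,d])[:600];Rr=np.vstack([Rr,np.zeros((600-len(Rr),400,3),np.uint8)])if len(Rr)<600 else Rr
cv2.imwrite('pics/crop.png',np.hstack([L,Rr])[:,:,::-1])
for q in ('tray_knob','nest','lever_grip','lever_pivot','press','press_pad'):
    r={c:place_of(c,q) for c in S}
    if all(r.values()):
        p=tri(*[(S[c],r[c][0]['pixel']) for c in S]);print(q,p,[proj(S[c],p)-r[c][0]['pixel'] for c in S])
print('tin',tri((S['scene'],[209.4,378.1]),(S['top'],[205,240.6])))
for c in S:
  for m in masks_of(c,'tin')[:4]: print(c,m['score'],m['extent'])
for c in S: R,t,f=cam(S[c]);print(c,-R.T@t,f)
E
```

```text
tray_knob [0.6004 0.1593 0.0691] [array([-1.7619, -0.2818]), array([1.1278, 1.0904])]
nest [0.5967 0.0609 0.0493] [array([-0.745 , -0.0971]), array([0.4785, 0.4863])]
lever_grip [ 0.4794 -0.1165  0.3357] [array([-0.9221, -0.0158]), array([0.6506, 0.7473])]
lever_pivot [ 0.7713 -0.2341 -0.368 ] [array([5.001, 0.417]), array([-3.2828, -3.2834])]
press [ 0.6114 -0.0634  0.0079] [array([0.4361, 0.0431]), array([-0.285 , -0.2999])]
tin [ 0.5658  0.4009 -0.0018]
scene 0.78 [190.7, 338.3, 226.6, 384.6]
scene 0.73 [242.8, 324.0, 273.4, 366.5]
scene 0.72 [217.2, 375.7, 254.2, 426.8]
top 0.84 [186.6, 223.6, 218.0, 253.4]
top 0.73 [174.0, 278.4, 206.1, 303.1]
top 0.73 [416.7, 180.0, 445.9, 282.0]
top 0.7 [233.7, 227.5, 258.7, 259.1]
scene [-0.3169  0.874   0.7304] 615.6695916467414
top [0.3482 0.1293 1.4342] 563.9706580379311
```

View pics/crop.png

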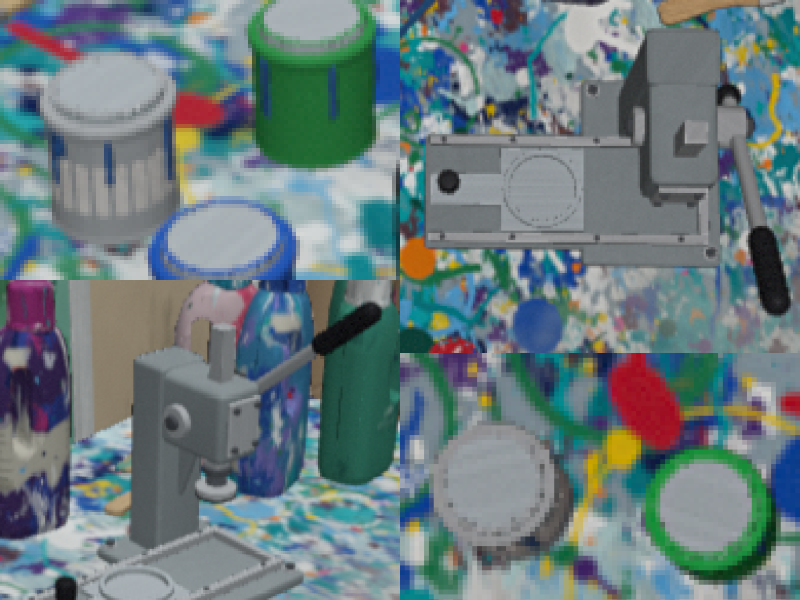

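The crop shows the silver tin with its white striped band and no colour, so it is the right one (top px 204,238). The ring centre is at top px (340.8,225.7), the knob top at (300.8,221.9) and the ram top at (403,204.5).

```bash
python3 - <<'E'
from h import *
from scipy.optimize import least_squares
np.set_printoptions(precision=4,suppress=True)
S={c:snap(c) for c in ('scene','top')}
T,C=S['top'],S['scene']
obs=[]  # (cam, pixel, model fn)
def sc(x,y): return [265+x*195/400,150+(y-280)*190/390]
def tp(x,y): return [280+(x-400)/2.353,145+y/2.353]
G=lambda q:[.03-.2*np.cos(.698),-.056,.2+.2*np.sin(.698)]
obs=[(T,tp(449,181),lambda q:[0,.24-q,.075]),(T,tp(543,190),lambda q:[0,.14-q,.036]),(T,tp(690,137),lambda q:[0,0,.31]),(T,tp(769,270),G),
(C,sc(66,588),lambda q:[0,.24-q,.065]),(C,sc(222,328),lambda q:[0,0,.31]),(C,sc(347,330),G),
(C,[332,299],lambda q:[0,.14-q,.036]),(C,sc(216,490),lambda q:[0,0,.1085])]
def W(p,l):
    c,s=np.cos(p[2]),np.sin(p[2]); return [p[0]+c*l[0]-s*l[1],p[1]+s*l[0]+c*l[1],l[2]]
res=lambda p:np.concatenate([proj(s,W(p,m(p[3])))-np.array(px) for s,px,m in obs])
r=least_squares(res,[.605,-.062,0,.015],loss='soft_l1')
print(r.x,res(r.x).reshape(-1,2))
for l in ([0,.14-r.x[3],.027],[0,.24-r.x[3],.065],[0,.1,.065],G(0),[.03,-.056,.2]): print(W(r.x,l))
for z,px in((.0715,None),):
  for c in S:
    m=max(masks_of(c,'tin')[:1],key=lambda m:m['score']);print(c,m['extent'])
t=[.566,.401]
# check tin: project lid top & foot
for c in S: print(c,proj(S[c],[*t,.0715]),proj(S[c],[*t,0]))
E
```

```text
[ 0.6034 -0.0629  0.0052  0.0234] [[ 0.0445  0.4005]
 [ 0.0224 -0.3649]
 [ 1.9721 -1.5146]
 [-0.2364  1.0964]
 [ 0.2647  0.9649]
 [ 0.276   0.3922]
 [-0.2274 -0.0094]
 [-0.3036 -0.6774]
 [-0.838   3.5903]]
[np.float64(0.6027676921601424), np.float64(0.053670224312511366), 0.027]
[np.float64(0.6022470896042382), np.float64(0.1536688691682232), 0.065]
[np.float64(0.6028539200122196), np.float64(0.03710736218524649), 0.065]
[np.float64(0.48044191146384146), np.float64(-0.11953204054990912), np.float64(0.32853734308959326)]
[np.float64(0.6336656534561436), np.float64(-0.11873434302289276), 0.2]
scene [242.6, 325.4, 271.5, 367.2]
top [176.0, 277.3, 205.4, 302.7]
scene [206.5726 346.2706] [208.9875 377.2774]
top [199.6265 236.0904] [204.9781 240.5343]
```

```bash
python3 -c "
import bench;print([n for n in dir(bench) if n[0]!='_']);print(getattr(bench,'grip_point_offset',None),bench.get_obs().keys())"
```

```text
['IKError', 'close_job', 'get_obs', 'grip_point_offset', 'masks_of', 'place_of', 'snapshot']
0.0188 dict_keys(['time', 'joint_positions', 'qvel', 'joint_torque', 'tool_pos', 'ee_rot', 'wrist_force', 'wrist_torque', 'finger_force', 'width'])
```

Request:
apply_moves:
  commands:
    - [0,0,0.14,0.025,0.045,0,100]
    - [0,0,0.28,0.05,0.09,0,100]
    - [0,0,0.42,0.075,0.135,0,100]
    - [0,0,0.56,0.1,0.18,0,100]
    - [0,0,0.7,0.125,0.225,0,100]

```text
time: 2.5
tool_pos: [0.2891, -0.3037, 0.2057]
ee_rot: [3.141, 0.0, 1.014]
wrist_force: [0.7, -0.0, 0.3]
width: 0.0942
finger_force: 0.0
```

Request:
apply_moves:
  commands:
    - [0,0,0.14,0.002,0.045,0,100]
    - [0,0,0.28,0.004,0.09,0,100]
    - [0,0,0.42,0.006,0.135,0,100]
    - [0,0,0.56,0.008,0.18,0,100]
    - [0,0,0.562,0.01,0.225,0,100]

```text
time: 3.0
tool_pos: [0.2982, -0.0789, 0.2058]
ee_rot: [3.14, 0.0, 1.572]
wrist_force: [0.6, 0.2, 0.7]
width: 0.094
finger_force: 0.0
```

Request:
apply_moves:
  commands:
    - [0,0,0,0.018,0.045,0,100]
    - [0,0,0,0.036,0.09,0,100]
    - [0,0,0,0.054,0.135,0,100]
    - [0,0,0,0.072,0.18,0,100]
    - [0,0,0,0.09,0.225,0,100]

```text
time: 3.5
tool_pos: [0.3888, 0.1468, 0.2059]
ee_rot: [3.14, 0.0, 1.572]
wrist_force: [0.9, -2.5, -0.1]
width: 0.094
finger_force: 0.0
```

Request:
apply_moves:
  commands:
    - [0,0,0,0.025,0.035,0,100]
    - [0,0,0,0.055,0.075,0,100]
    - [0,0,0,0.085,0.12,0,100]
    - [0,0,0,0.115,0.165,0,100]
    - [0,0,0,0.14,0.2,0,100]

```text
time: 4.0
tool_pos: [0.5287, 0.3456, 0.2054]
ee_rot: [3.141, 0.0, 1.571]
wrist_force: [-0.1, 0.7, 0.4]
width: 0.0937
finger_force: 0.0
```

```bash
python3 - <<'E'
from h import *
np.set_printoptions(precision=4,suppress=True)
s=snap('wrist','w1.png')
for m in masks_of('wrist','tin')[:4]:
    e=m['extent'];print(m['score'],e)
for m in place_of('wrist','tin')[:4]: print(m['score'],m['pixel'],atz(s,m['pixel'],0))
print(proj(s,[.566,.401,0]),proj(s,[.566,.401,.0715]),get_obs()['tool_pos'])
E
```

```text
0.89 [335.5, 128.2, 407.0, 201.1]
0.83 [187.4, 105.0, 267.8, 178.1]
0.7 [324.1, 235.1, 386.8, 306.4]
0.92 [363.8, 162.6] [0.568  0.4017 0.    ]
0.8 [351.4, 257.9] [0.5564 0.292  0.    ]
0.75 [241.7, 146.8] [0.4351 0.4184 0.    ]
0.46 [388.1, 446.3] [0.6118 0.02   0.    ]
[361.9478 163.2653] [369.762  166.8173] [0.5282 0.3453 0.2014]
```

View pics/w1.png

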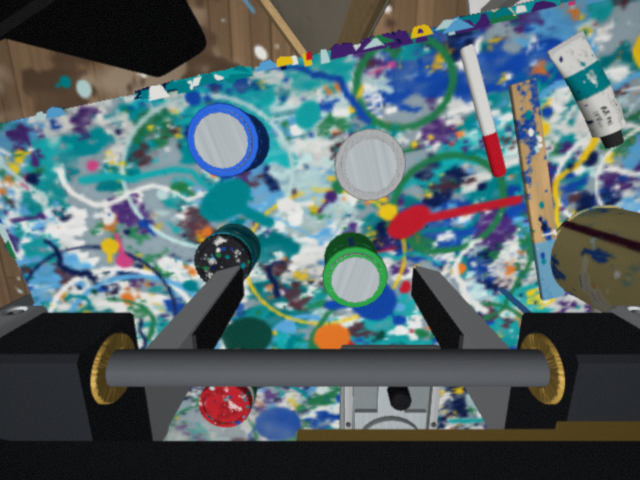

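The wrist picture shows the silver tin at (370,164), blue at (225,140), green at (355,275). The tin is at about (0.567, 0.403).

Request:
apply_moves:
  commands:
    - [0,0,0,0.01,0.015,-0.01,100]
    - [0,0,0,0.02,0.03,-0.02,100]
    - [0,0,0,0.03,0.045,-0.035,100]
    - [0,0,0,0.035,0.052,-0.05,100]
    - [0,0,0,0.035,0.052,-0.07,100]

```text
time: 4.65
tool_pos: [0.5633, 0.3956, 0.1362]
ee_rot: [3.139, -0.001, 1.571]
wrist_force: [1.0, 0.1, 0.6]
width: 0.094
finger_force: 0.0
```

Request:
apply_moves:
  commands:
    - [0,0,0,0,0,-0.03,100]
    - [0,0,0,0,0,-0.06,100]
    - [0,0,0,0,0,-0.09,100]
    - [0,0,0,0,0,-0.115,100]
    - [0,0,0,0,0,-0.115,100]

```text
time: 5.15
tool_pos: [0.5594, 0.3926, 0.0157]
ee_rot: [-3.133, 0.005, 1.57]
wrist_force: [-0.9, 1.1, -1.0]
width: 0.0942
finger_force: 0.0
```

Request:
apply_moves:
  commands:
    - [0,0,0,0,0,0,62]
    - [0,0,0,0,0,0,60]
    - [0,0,0,0,0,0,58]
    - [0,0,0,0,0,0,55]
    - [0,0,0,0,0,0,55]

```text
time: 5.65
tool_pos: [0.5648, 0.3961, 0.023]
ee_rot: [3.137, -0.002, 1.571]
wrist_force: [2.1, -0.2, 4.8]
width: 0.0629
finger_force: 30.0
```

```bash
python3 - <<'E'
from h import *
np.set_printoptions(precision=4,suppress=True)
s=snap('wrist');o=get_obs();print(o['tool_pos'],o['ee_rot'],o['width'],o['joint_positions'],o['wrist_force'])
for m in place_of('wrist','tin')[:3]: print(m['score'],m['pixel'],atz(s,m['pixel'],0))
cv2.imwrite('pics/w2.png',s['pixels'][:,:,::-1])
E
```

```text
[0.5648 0.3961 0.0229] [ 3.1367 -0.0019  1.5705] 0.06341978838242894 [ 0.5299  0.4808  1.246  -0.0009  1.4096  0.5303] [ 2.4806 -0.5738  6.1746]
0.96 [329.9, 257.1] [0.5659 0.4027 0.    ]
0.85 [108.7, 225.3] [0.4328 0.423  0.    ]
0.71 [312.9, 407.4] [0.5542 0.2928 0.    ]
```

View pics/w2.png

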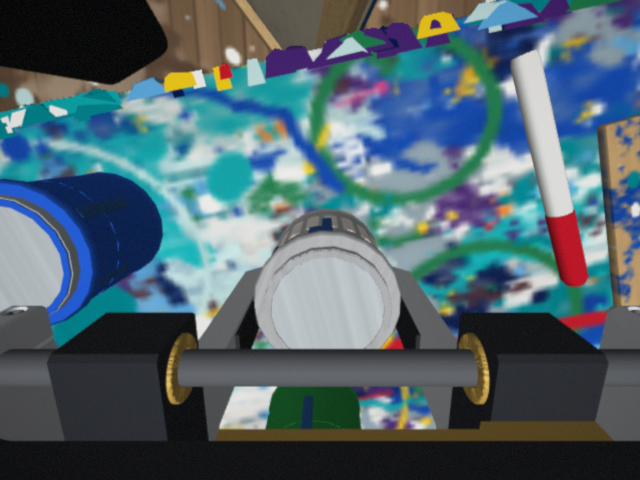

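The tin is 6.5 mm off the pad centre in y, and the measured pose shows the arm fell short of the commands. I'll open, centre and regrip.

Request:
apply_moves:
  commands:
    - [0,0,0,0,0,0,85]
    - [0,0,0,0,0,0,85]
    - [0,0,0,0.001,0.003,0,85]
    - [0,0,0,0.001,0.0065,0,85]
    - [0,0,0,0.001,0.0065,0,85]

```text
time: 6.25
tool_pos: [0.5633, 0.4026, 0.0198]
ee_rot: [-3.14, 0.0, 1.571]
wrist_force: [0.4, 0.2, -0.9]
width: 0.0796
finger_force: 0.0
```

Request:
apply_moves:
  commands:
    - [0,0,0,0,0,0,62]
    - [0,0,0,0,0,0,60]
    - [0,0,0,0,0,0,50]
    - [0,0,0,0,0,0,50]
    - [0,0,0,0,0,0,50]

```text
time: 6.75
tool_pos: [0.564, 0.402, 0.0205]
ee_rot: [3.141, -0.0, 1.571]
wrist_force: [0.7, 0.8, -1.4]
width: 0.0637
finger_force: 30.0
```

```bash
python3 - <<'E'
from h import *
np.set_printoptions(precision=4,suppress=True)
s=snap('wrist');o=get_obs();print(o['tool_pos'],o['ee_rot'],o['width'],o['finger_force'])
for m in place_of('wrist','tin')[:1]: print(m['score'],m['pixel'],atz(s,m['pixel'],0))
E
```

```text
[0.564  0.402  0.0204] [ 3.1413 -0.      1.5706] 0.06355213052986015 29.999867625301704
0.95 [330.4, 269.9] [0.5653 0.4011 0.    ]
```

Request:
apply_moves:
  commands:
    - [0,0,0,0,0,0.01,50]
    - [0,0,0,0,0,0.03,50]
    - [0,0,0,0,0,0.06,50]
    - [0,0,0,0,0,0.09,50]
    - [0,0,0,0,0,0.11,50]

```text
time: 7.35
tool_pos: [0.5641, 0.4023, 0.1333]
ee_rot: [3.14, -0.001, 1.571]
wrist_force: [0.2, -0.2, -3.3]
width: 0.0635
finger_force: 30.0
```

Request:
apply_moves:
  commands:
    - [0,0,0,0.001,-0.01,0,50]
    - [0,0,0,0.004,-0.035,0,50]
    - [0,0,0,0.008,-0.07,0,50]
    - [0,0,0,0.012,-0.11,0,50]
    - [0,0,0,0.016,-0.15,0,50]

```text
time: 7.85
tool_pos: [0.5784, 0.2497, 0.1281]
ee_rot: [-3.138, 0.002, 1.571]
wrist_force: [0.3, 0.8, -3.7]
width: 0.063
finger_force: 30.0
```

Request:
apply_moves:
  commands:
    - [0,0,0,0.004,-0.04,0,50]
    - [0,0,0,0.008,-0.08,0,50]
    - [0,0,0,0.013,-0.115,0,50]
    - [0,0,0,0.018,-0.145,0,50]
    - [0,0,0,0.02,-0.16,0,50]

```text
time: 8.35
tool_pos: [0.5987, 0.0887, 0.1285]
ee_rot: [-3.138, 0.001, 1.568]
wrist_force: [0.0, -0.1, -3.2]
width: 0.0638
finger_force: 30.0
```

```bash
python3 - <<'E'
from h import *
np.set_printoptions(precision=4,suppress=True)
s=snap('wrist','w3.png');o=get_obs();print(o['tool_pos'],o['ee_rot'],o['width'],o['finger_force'])
z=o['tool_pos'][2]+.0188-.04
for m in place_of('wrist','tin')[:1]: print(m['score'],m['pixel'],atz(s,m['pixel'],z))
for q,z in (('nest',.027),('tray_knob',.065)):
  for m in place_of('wrist',q)[:2]: print(q,m['score'],m['pixel'],atz(s,m['pixel'],z))
t=snap('top')
for q,z in (('nest',.027),('tray_knob',.065)):
  for m in place_of('top',q)[:2]: print(q,m['score'],m['pixel'],atz(t,m['pixel'],z))
E
```

```text
[0.5992 0.0875 0.1287] [-3.1386  0.0027  1.5665] 0.06321453469867844 29.999106751056388
0.6 [327.2, 268.4] [0.598  0.0886 0.1075]
nest 0.51 [341.5, 157.9] [0.6092 0.1526 0.027 ]
tray_knob 0.57 [342.6, 157.2] [0.6086 0.1542 0.065 ]
nest 0.93 [336.2, 226.6] [0.6011 0.0648 0.027 ]
tray_knob 0.88 [301.9, 222.0] [0.605  0.1513 0.065 ]
```

View pics/w3.png

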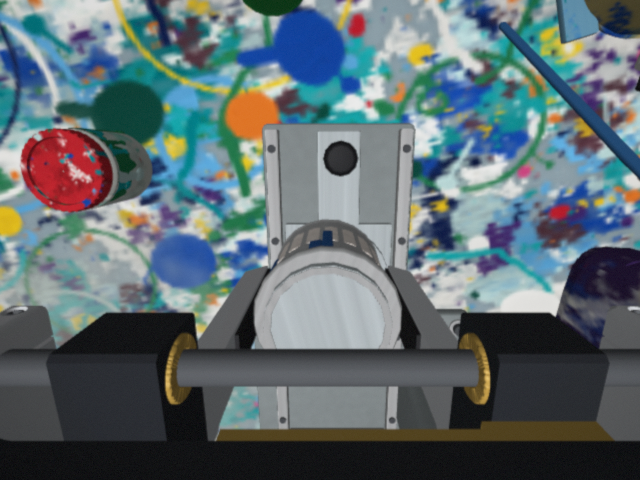

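```bash
python3 - <<'E'
from h import *
np.set_printoptions(precision=4,suppress=True)
s=snap('wrist');t=snap('top')
for p in ([271,148],[408,148],[275,240],[402,240],[282,420],[365,420]): print('w',p,atz(s,p,.03))
print(atz(s,[340.5,157.5],.075))
def tp(x,y): return [280+(x-400)/2.353,145+y/2.353]
for p in ((443,139),(513,139),(597,139),(443,237),(513,237),(597,237),(681,239)): print('t',atz(t,tp(*p),.03))
c=cv2.cvtColor(t['pixels'],cv2.COLOR_RGB2GRAY)
E
```

```text
w [271, 148] [0.5543 0.1654 0.03  ]
w [408, 148] [0.6623 0.1657 0.03  ]
w [275, 240] [0.5547 0.0903 0.03  ]
w [402, 240] [0.6618 0.0905 0.03  ]
w [282, 420] [ 0.555  -0.0917  0.03  ]
w [365, 420] [ 0.636  -0.0914  0.03  ]
[0.6075 0.1594 0.075 ]
t [0.6579 0.1617 0.03  ]
t [0.6587 0.086  0.03  ]
t [ 0.6596 -0.005   0.03  ]
t [0.5507 0.1602 0.03  ]
t [0.5515 0.0854 0.03  ]
t [ 0.5525 -0.0044  0.03  ]
t [ 0.5513 -0.0942  0.03  ]
```

Request:
apply_moves:
  commands:
    - [0,0,0,0.002,-0.01,0,50]
    - [0,0,0,0.004,-0.02,0,50]
    - [0,0,0,0.006,-0.0315,-0.02,50]
    - [0,0,0,0.006,-0.0315,-0.04,50]
    - [0,0,0,0.006,-0.0315,-0.06,50]

```text
time: 9.3
tool_pos: [0.6063, 0.0591, 0.0701]
ee_rot: [3.141, 0.0, 1.569]
wrist_force: [-0.3, -0.5, -4.4]
width: 0.0635
finger_force: 30.0
```

Request:
apply_moves:
  commands:
    - [0,0,0,0,0,0,50]
    - [0,0,0,0,0,0,50]
    - [0,0,0,0,0,0,50]
    - [0,0,0,0,0,0,50]
    - [0,0,0,0,0,0,50]

```text
time: 9.8
tool_pos: [0.6066, 0.0606, 0.0719]
ee_rot: [3.139, 0.0, 1.571]
wrist_force: [0.7, 0.8, -3.5]
width: 0.0639
finger_force: 30.0
```

```bash
python3 - <<'E'
from h import *
np.set_printoptions(precision=4,suppress=True)
s=snap('scene');w=snap('wrist');o=get_obs();print(o['tool_pos'],o['ee_rot'],o['wrist_force'])
a=cv2.resize(s['pixels'][215:335,265:425],(800,600),interpolation=3)
# expected nest ring circle and tin foot circle
for c,z,r,col in (((.6035,.0545),.036,.042,(255,0,0)),((.6035,.0545),.036,.036,(255,0,0)),(o['tool_pos'][:2],o['tool_pos'][2]-.0212,.0315,(0,255,0))):
  P=np.array([(proj(s,[c[0]+r*np.cos(k),c[1]+r*np.sin(k),z])-[265,215])*5 for k in np.linspace(0,6.28,60)]).astype(int)
  cv2.polylines(a,[P],True,col,1)
cv2.imwrite('pics/s4.png',a[:,:,::-1])
E
```

```text
[0.6063 0.0606 0.0712] [3.1403 0.     1.571 ] [ 0.3075 -0.1131 -3.0139]
```

View pics/s4.png

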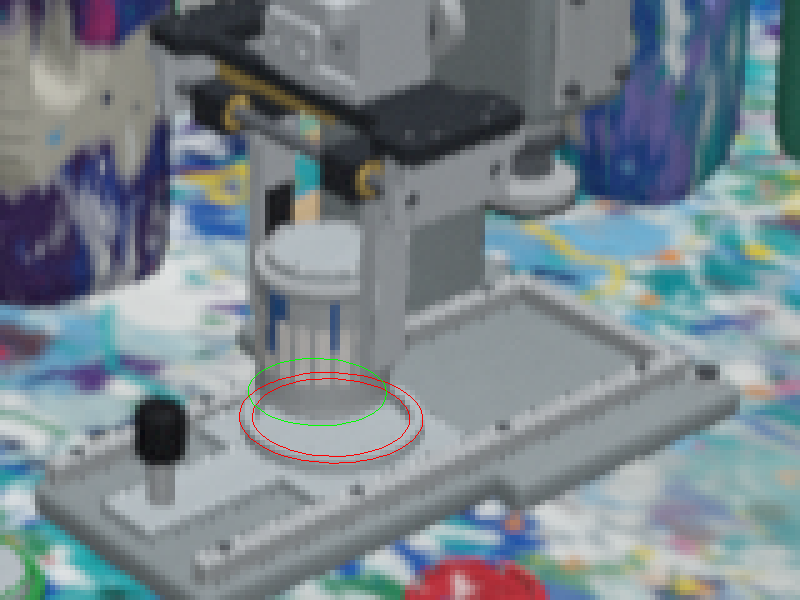

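The overlay shows the ring where predicted (centre about 331,418 in the crop). The tin hovers above it, about 4 mm too far left along +y. I'll correct that and lower it.

Request:
apply_moves:
  commands:
    - [0,0,0,-0.001,-0.0045,0,50]
    - [0,0,0,-0.001,-0.0045,0,50]
    - [0,0,0,-0.001,-0.0045,-0.005,50]
    - [0,0,0,-0.001,-0.0045,-0.01,50]
    - [0,0,0,-0.001,-0.0045,-0.015,50]

```text
time: 10.4
tool_pos: [0.6046, 0.0561, 0.0547]
ee_rot: [-3.141, -0.0, 1.571]
wrist_force: [0.4, 1.3, -2.3]
width: 0.0631
finger_force: 30.0
```

Request:
apply_moves:
  commands:
    - [0,0,0,0,0,-0.002,50]
    - [0,0,0,0,0,-0.004,50]
    - [0,0,0,0,0,-0.006,50]
    - [0,0,0,0,0,-0.007,50]
    - [0,0,0,0,0,-0.007,50]

```text
time: 10.9
tool_pos: [0.6048, 0.0561, 0.0484]
ee_rot: [-3.142, -0.0, 1.571]
wrist_force: [-1.1, -0.2, -2.7]
width: 0.0635
finger_force: 30.0
```

Request:
apply_moves:
  commands:
    - [0,0,0,0,0,-0.0005,50]
    - [0,0,0,0,0,-0.001,50]
    - [0,0,0,0,0,-0.0015,50]
    - [0,0,0,0,0,-0.0015,50]
    - [0,0,0,0,0,-0.0015,50]

```text
time: 11.4
tool_pos: [0.605, 0.0561, 0.0474]
ee_rot: [3.141, 0.0, 1.571]
wrist_force: [-0.0, 0.9, -1.3]
width: 0.0633
finger_force: 30.0
```

Contact has begun: the carried weight is dropping off the wrist force. I'll release and lift.

Request:
apply_moves:
  commands:
    - [0,0,0,0,0,-0.0005,75]
    - [0,0,0,0,0,-0.0005,85]
    - [0,0,0,0,0,-0.0005,95]
    - [0,0,0,0,0,-0.0005,95]
    - [0,0,0,0,0,-0.0005,95]

```text
time: 11.9
tool_pos: [0.605, 0.0561, 0.0467]
ee_rot: [3.141, -0.0, 1.571]
wrist_force: [0.1, -0.4, -0.6]
width: 0.0895
finger_force: 0.0
```

Request:
apply_moves:
  commands:
    - [0,0,0,0,0,0.02,95]
    - [0,0,0,0,0,0.04,95]
    - [0,0,0,0,0,0.07,95]
    - [0,0,0,0,0,0.1,95]
    - [0,0,0,0,0.02,0.12,95]

```text
time: 12.4
tool_pos: [0.6059, 0.0744, 0.1694]
ee_rot: [3.138, 0.001, 1.568]
wrist_force: [0.2, 0.5, 0.0]
width: 0.0894
finger_force: 0.0
```

Request:
apply_moves:
  commands:
    - [0,0,0,0,0.03,0,50]
    - [0,0,0,0,0.06,0,20]
    - [0,0,0,0,0.09,0,0]
    - [0,0,0,0,0.115,0,0]
    - [0,0,0,0,0.125,0,0]

```text
time: 12.9
tool_pos: [0.6045, 0.2033, 0.1664]
ee_rot: [-3.142, -0.001, 1.573]
wrist_force: [0.3, -0.4, -1.0]
width: 0.053
finger_force: 0.0
```

```bash
python3 - <<'E'
from h import *
np.set_printoptions(precision=4,suppress=True)
s=snap('scene');w=snap('wrist','w5.png');t=snap('top');o=get_obs();print(o['tool_pos'],o['width'],o['wrist_force'])
for n,c in (('scene',s),('wrist',w),('top',t)):
  for q,z in (('nest',.027),('tray_knob',.065),('tin',.027)):
    for m in place_of(n,q)[:1]: print(n,q,m['score'],m['pixel'],atz(c,m['pixel'],z))
a=cv2.resize(s['pixels'][215:335,265:425],(533,400),interpolation=3)
b=cv2.resize(t['pixels'][180:270,285:350],(289,400),interpolation=3)[:,:267]
cv2.imwrite('pics/s5.png',np.hstack([a,b])[:,:,::-1])
E
```

```text
[0.6048 0.2009 0.1663] 0.04077105301871448 [ 0.2727  0.3272 -0.487 ]
scene nest 0.87 [331.3, 298.1] [0.6161 0.0431 0.027 ]
scene tray_knob 0.9 [297.9, 299.7] [0.6062 0.1493 0.065 ]
scene tin 0.92 [260.2, 362.0] [0.5129 0.3163 0.027 ]
wrist tray_knob 0.91 [331.1, 291.4] [0.6073 0.1533 0.065 ]
wrist tin 0.71 [280.7, 128.0] [0.5622 0.2926 0.027 ]
top nest 0.66 [334.4, 228.6] [0.596  0.0694 0.027 ]
top tray_knob 0.86 [302.0, 220.3] [0.6092 0.1511 0.065 ]
top tin 0.93 [247.5, 243.4] [0.5557 0.2884 0.027 ]
```

View pics/s5.png

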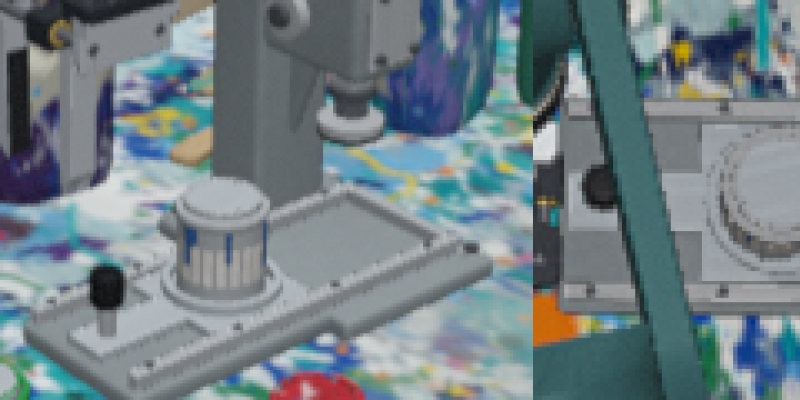

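The tin stands upright inside the ring with its lid still proud (crop 222,235), and the knob is at (107,287). I'll lower the shut fingers to the left of the knob and push.

Request:
apply_moves:
  commands:
    - [0,0,0,0.001,0,-0.02,0]
    - [0,0,0,0.001,0,-0.05,0]
    - [0,0,0,0.001,0,-0.08,0]
    - [0,0,0,0.001,0,-0.105,0]
    - [0,0,0,0.001,0,-0.112,0]

```text
time: 14.0
tool_pos: [0.6035, 0.2003, 0.0505]
ee_rot: [-3.135, 0.002, 1.571]
wrist_force: [0.1, -0.3, 0.2]
width: 0.0005
finger_force: 0.0
```

Request:
apply_moves:
  commands:
    - [0,0,0,0,-0.008,0,0]
    - [0,0,0,0,-0.016,0,0]
    - [0,0,0,0,-0.024,0,0]
    - [0,0,0,0,-0.032,0,0]
    - [0,0,0,0,-0.04,0,0]

```text
time: 14.5
tool_pos: [0.6071, 0.1609, 0.0564]
ee_rot: [3.138, -0.002, 1.571]
wrist_force: [0.5, 1.7, 0.5]
width: 0.0004
finger_force: 1.1
```

Request:
apply_moves:
  commands:
    - [0,0,0,0,-0.01,0,0]
    - [0,0,0,0,-0.02,0,0]
    - [0,0,0,0,-0.03,0,0]
    - [0,0,0,0,-0.04,0,0]
    - [0,0,0,0,-0.05,0,0]

```text
time: 15.0
tool_pos: [0.6059, 0.1102, 0.0544]
ee_rot: [3.142, -0.0, 1.571]
wrist_force: [1.7, 2.9, 1.2]
width: 0.0006
finger_force: 1.1
```

Request:
apply_moves:
  commands:
    - [0,0,0,0,-0.01,0,0]
    - [0,0,0,0,-0.02,0,0]
    - [0,0,0,0,-0.03,0,0]
    - [0,0,0,0,-0.036,0,0]
    - [0,0,0,0,-0.042,0,0]

```text
time: 15.5
tool_pos: [0.6057, 0.0685, 0.0543]
ee_rot: [-3.141, -0.0, 1.571]
wrist_force: [0.1, 1.2, 0.6]
width: 0.0004
finger_force: 1.0
```

Request:
apply_moves:
  commands:
    - [0,0,0,0,-0.003,0,0]
    - [0,0,0,0,-0.005,0,0]
    - [0,0,0,0,-0.007,0,0]
    - [0,0,0,0,-0.009,0,0]
    - [0,0,0,0,-0.009,0,0]

```text
time: 16.0
tool_pos: [0.6056, 0.0598, 0.0542]
ee_rot: [-3.141, 0.001, 1.571]
wrist_force: [1.1, 0.6, 0.5]
width: 0.0007
finger_force: 0.3
```

Request:
apply_moves:
  commands:
    - [0,0,0,0,-0.001,0,0]
    - [0,0,0,0,-0.002,0,0]
    - [0,0,0,0,-0.003,0,0]
    - [0,0,0,0,-0.004,0,0]
    - [0,0,0,0,-0.005,0,0]

```text
time: 16.5
tool_pos: [0.6056, 0.0566, 0.0543]
ee_rot: [-3.141, -0.003, 1.571]
wrist_force: [-0.4, 6.6, 0.4]
width: 0.0006
finger_force: 3.3
```

Request:
apply_moves:
  commands:
    - [0,0,0,0,-0.001,0,0]
    - [0,0,0,0,-0.002,0,0]
    - [0,0,0,0,-0.003,0,0]
    - [0,0,0,0,-0.003,0,0]
    - [0,0,0,0,-0.003,0,0]

```text
time: 17.0
tool_pos: [0.6056, 0.0565, 0.0544]
ee_rot: [-3.141, -0.008, 1.572]
wrist_force: [0.3, 11.1, 0.3]
width: 0.0006
finger_force: 5.5
```

The tray is home: it stopped at the predicted position and the force rose. Now back off, go up and over to the lever.

Request:
apply_moves:
  commands:
    - [0,0,0,0,0.02,0,0]
    - [0,0,0,0,0.045,0.005,0]
    - [0,0,0,0,0.05,0.05,0]
    - [0,0,0,0,0.05,0.095,0]
    - [0,0,0,-0.02,0.05,0.135,0]

```text
time: 17.5
tool_pos: [0.587, 0.1012, 0.191]
ee_rot: [3.14, 0.002, 1.57]
wrist_force: [-0.2, 0.1, 0.6]
width: 0.0004
finger_force: 0.0
```

Request:
apply_moves:
  commands:
    - [0,0,0,-0.03,0,0.03,0]
    - [0,0,0,-0.06,0,0.065,0]
    - [0,0,0,-0.09,0,0.1,0]
    - [0,0,0,-0.12,0,0.135,0]
    - [0,0,0,-0.145,0,0.17,0]

```text
time: 18.0
tool_pos: [0.4393, 0.1011, 0.3613]
ee_rot: [3.14, 0.002, 1.57]
wrist_force: [1.0, -0.1, -0.5]
width: 0.0005
finger_force: 0.0
```

Request:
apply_moves:
  commands:
    - [0,0,0,-0.01,-0.03,0.02,0]
    - [0,0,0,-0.01,-0.07,0.04,0]
    - [0,0,0,-0.01,-0.11,0.05,0]
    - [0,0,0,-0.01,-0.15,0.05,0]
    - [0,0,0,-0.005,-0.19,0.05,0]

```text
time: 18.5
tool_pos: [0.4352, -0.0902, 0.4108]
ee_rot: [3.139, 0.002, 1.569]
wrist_force: [-0.1, 0.5, -0.5]
width: 0.0007
finger_force: 0.0
```

```bash
python3 - <<'E'
from h import *
np.set_printoptions(precision=4,suppress=True)
s=snap('scene');w=snap('wrist');t=snap('top');o=get_obs();print(o['time'],o['tool_pos'],o['ee_rot'],o['width'],o['wrist_force'])
for n,c in (('scene',s),('wrist',w)):
  for m in place_of(n,'lever_grip')[:1]: print(n,m['score'],m['pixel'],atz(c,m['pixel'],.3285))
a=cv2.resize(s['pixels'][130:330,270:470],(400,400),interpolation=3)
b=cv2.resize(w['pixels'],(400,300),interpolation=3)
b=np.vstack([b,np.zeros((100,400,3),np.uint8)])
cv2.imwrite('pics/s6.png',np.hstack([a,b])[:,:,::-1])
E
```

```text
18.65 [ 0.4356 -0.0903  0.4089] [-3.1399  0.0007  1.5651] 8.418887400170138e-05 [ 0.0652 -0.0875  0.0932]
scene 0.65 [435.9, 173.4] [ 0.4822 -0.128   0.3285]
wrist 0.82 [385.8, 272.3] [ 0.482  -0.1213  0.3285]
```

View pics/s6.png

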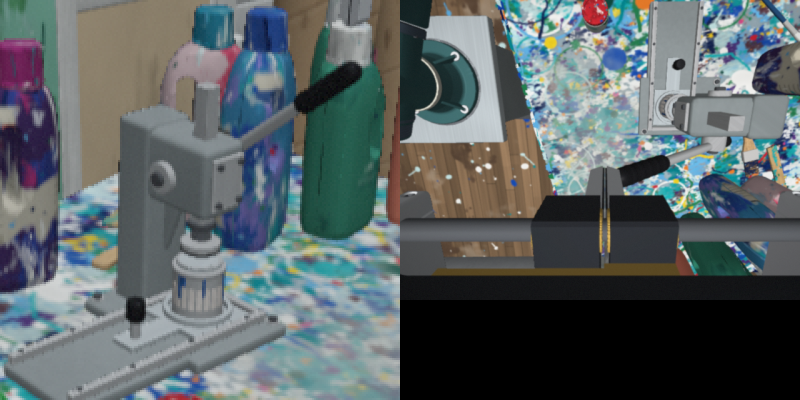

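The picture shows the tray in and the tin under the pad (198,285 in the crop). The grip is up at (330,88) and y about -0.120. I'll move above it and press down.

Request:
apply_moves:
  commands:
    - [0,0,0,0.012,-0.01,0,0]
    - [0,0,0,0.024,-0.02,0,0]
    - [0,0,0,0.035,-0.03,0,0]
    - [0,0,0,0.035,-0.03,-0.015,0]
    - [0,0,0,0.035,-0.03,-0.03,0]

```text
time: 19.25
tool_pos: [0.4716, -0.1174, 0.3794]
ee_rot: [3.141, 0.0, 1.572]
wrist_force: [0.5, -0.5, 0.6]
width: 0.0009
finger_force: 0.0
```

Request:
apply_moves:
  commands:
    - [0,0,0,0,0,-0.006,0]
    - [0,0,0,0,0,-0.012,0]
    - [0,0,0,0,0,-0.02,0]
    - [0,0,0,0,0,-0.028,0]
    - [0,0,0,-0.002,0,-0.036,0]

```text
time: 19.75
tool_pos: [0.4691, -0.1179, 0.3436]
ee_rot: [3.14, 0.0, 1.571]
wrist_force: [0.3, -0.7, 1.5]
width: 0.0004
finger_force: 0.8
```

Request:
apply_moves:
  commands:
    - [0,0,0,-0.002,0,-0.008,0]
    - [0,0,0,-0.004,0,-0.016,0]
    - [0,0,0,-0.006,0,-0.024,0]
    - [0,0,0,-0.008,0,-0.032,0]
    - [0,0,0,-0.01,0,-0.04,0]

```text
time: 20.25
tool_pos: [0.4586, -0.118, 0.303]
ee_rot: [3.141, 0.0, 1.571]
wrist_force: [-1.0, 0.4, 1.9]
width: 0.0003
finger_force: 1.1
```

Pressing now; z goes down to about 0.192.

Request:
apply_moves:
  commands:
    - [0,0,0,-0.002,0,-0.008,0]
    - [0,0,0,-0.004,0,-0.016,0]
    - [0,0,0,-0.006,0,-0.024,0]
    - [0,0,0,-0.008,0,-0.032,0]
    - [0,0,0,-0.01,0,-0.04,0]

```text
time: 20.75
tool_pos: [0.4485, -0.118, 0.2633]
ee_rot: [3.141, 0.0, 1.571]
wrist_force: [-2.4, 0.4, 6.1]
width: 0.0009
finger_force: 2.4
```

Request:
apply_moves:
  commands:
    - [0,0,0,-0.002,0,-0.008,0]
    - [0,0,0,-0.004,0,-0.016,0]
    - [0,0,0,-0.006,0,-0.024,0]
    - [0,0,0,-0.008,0,-0.032,0]
    - [0,0,0,-0.01,0,-0.04,0]

```text
time: 21.25
tool_pos: [0.4398, -0.118, 0.2239]
ee_rot: [3.138, 0.001, 1.571]
wrist_force: [2.5, 0.4, 7.3]
width: 0.0004
finger_force: 3.1
```

Request:
apply_moves:
  commands:
    - [0,0,0,-0.001,0,-0.006,0]
    - [0,0,0,-0.002,0,-0.012,0]
    - [0,0,0,-0.002,0,-0.018,0]
    - [0,0,0,-0.002,0,-0.024,0]
    - [0,0,0,-0.002,0,-0.028,0]

```text
time: 21.75
tool_pos: [0.4384, -0.118, 0.1967]
ee_rot: [3.136, 0.001, 1.571]
wrist_force: [0.2, 0.8, 8.6]
width: 0.0007
finger_force: 4.3
```

Request:
apply_moves:
  commands:
    - [0,0,0,0,0,-0.002,0]
    - [0,0,0,0,0,-0.003,0]
    - [0,0,0,0,0,-0.003,0]
    - [0,0,0,0,0,-0.003,0]
    - [0,0,0,0,0,-0.003,0]

```text
time: 22.25
tool_pos: [0.4385, -0.118, 0.1943]
ee_rot: [3.136, 0.001, 1.571]
wrist_force: [0.5, 0.7, 8.7]
width: 0.0006
finger_force: 4.3
```

Force is 8.7 N, between flush (7) and the stop (10). I'll press a little deeper for margin, then hold.

Request:
apply_moves:
  commands:
    - [0,0,0,0,0,-0.002,0]
    - [0,0,0,0,0,-0.004,0]
    - [0,0,0,0,0,-0.004,0]
    - [0,0,0,0,0,-0.004,0]
    - [0,0,0,0,0,-0.004,0]

```text
time: 22.75
tool_pos: [0.4387, -0.118, 0.1905]
ee_rot: [3.135, 0.001, 1.571]
wrist_force: [0.3, 0.8, 9.9]
width: 0.0002
finger_force: 4.5
```

Request:
apply_moves:
  commands:
    - [0,0,0,0,0,0,0]
    - [0,0,0,0,0,0,0]
    - [0,0,0,0,0,0,0]
    - [0,0,0,0,0,0,0]
    - [0,0,0,0,0,0,0]

```text
time: 23.25
tool_pos: [0.4386, -0.118, 0.1905]
ee_rot: [3.135, 0.001, 1.571]
wrist_force: [0.4, 0.7, 9.2]
width: 0.0006
finger_force: 4.5
```

```bash
python3 - <<'E'
from h import *
s=snap('scene');w=snap('wrist');print(get_obs()['wrist_force'])
a=cv2.resize(s['pixels'][235:305,325:408],(474,400),interpolation=3)
b=cv2.resize(s['pixels'][130:330,300:460],(320,400),interpolation=3)
cv2.imwrite('pics/s7.png',np.hstack([a,b])[:,:,::-1])
E
```

```text
[1.73123152 2.12599825 9.74371568]
```

View pics/s7.png

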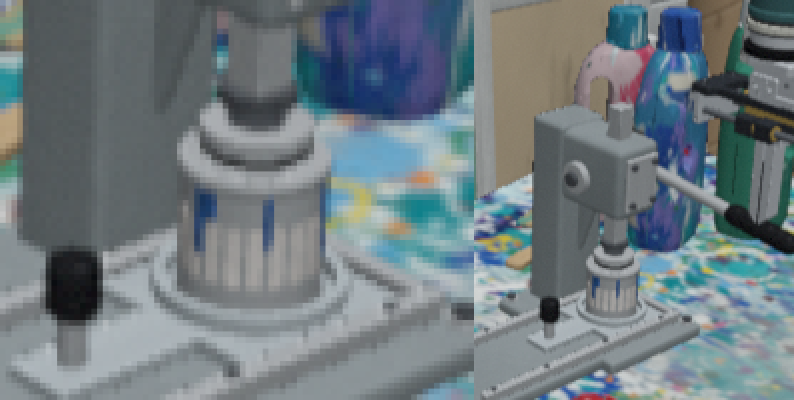

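Request:
apply_moves:
  commands:
    - [0,0,0,0,0,0,0]
    - [0,0,0,0,0,0,0]
    - [0,0,0,0,0,0,0]
    - [0,0,0,0,0,0,0]
    - [0,0,0,0,0,0,0]

```text
time: 23.85
tool_pos: [0.4387, -0.118, 0.1905]
ee_rot: [3.135, 0.001, 1.571]
wrist_force: [0.9, 0.9, 8.8]
width: 0.0
finger_force: 4.5
```

Request:
apply_moves:
  commands:
    - [0,0,0,0,0,0,0]
    - [0,0,0,0,0,0,0]
    - [0,0,0,0,0,0,0]
    - [0,0,0,0,0,0,0]
    - [0,0,0,0,0,0,0]

```text
time: 24.35
tool_pos: [0.4386, -0.118, 0.1905]
ee_rot: [3.135, 0.001, 1.571]
wrist_force: [1.7, 0.3, 8.6]
width: 0.0004
finger_force: 4.5
```

Request:
apply_moves:
  commands:
    - [0,0,0,0,0,0,0]
    - [0,0,0,0,0,0,0]
    - [0,0,0,0,0,0,0]
    - [0,0,0,0,0,0,0]
    - [0,0,0,0,0,0,0]

```text
time: 24.85
tool_pos: [0.4386, -0.118, 0.1905]
ee_rot: [3.135, 0.001, 1.571]
wrist_force: [0.5, 1.6, 9.1]
width: 0.0008
finger_force: 4.5
```

Request:
apply_moves:
  commands:
    - [0,0,0,0,0,0,0]
    - [0,0,0,0,0,0,0]
    - [0,0,0,0,0,0,0]
    - [0,0,0,0,0,0,0]
    - [0,0,0,0,0,0,0]

```text
time: 25.35
tool_pos: [0.4386, -0.118, 0.1905]
ee_rot: [3.135, 0.001, 1.571]
wrist_force: [1.9, 0.9, 8.9]
width: 0.0006
finger_force: 4.6
```

Request:
apply_moves:
  commands:
    - [0,0,0,0,0,0,0]
    - [0,0,0,0,0,0,0]
    - [0,0,0,0,0,0,0]
    - [0,0,0,0,0,0,0]
    - [0,0,0,0,0,0,0]

```text
time: 25.85
tool_pos: [0.4386, -0.118, 0.1905]
ee_rot: [3.135, 0.001, 1.571]
wrist_force: [-0.4, 0.5, 9.4]
width: 0.0007
finger_force: 4.5
```

Request:
apply_moves:
  commands:
    - [0,0,0,0,0,0,0]
    - [0,0,0,0,0,0,0]
    - [0,0,0,0,0,0,0]
    - [0,0,0,0,0,0,0]
    - [0,0,0,0,0,0,0]

```text
time: 26.35
tool_pos: [0.4387, -0.118, 0.1905]
ee_rot: [3.135, 0.001, 1.571]
wrist_force: [0.9, 1.1, 9.0]
width: 0.0005
finger_force: 4.5
```

Request:
apply_moves:
  commands:
    - [0,0,0,0,0,0,0]
    - [0,0,0,0,0,0,0]
    - [0,0,0,0,0,0,0]
    - [0,0,0,0,0,0,0]
    - [0,0,0,0,0,0,0]

```text
time: 26.85
tool_pos: [0.4386, -0.118, 0.1905]
ee_rot: [3.135, 0.001, 1.571]
wrist_force: [0.6, 1.5, 8.7]
width: 0.0001
finger_force: 4.5
```

The picture shows the lever just below level (crop 745,215), the pad down on the lid and the pad spring compressed. The lid is level with the rim at (255,160). It has been held for more than 4 s, so I'll hand in.

```bash
python3 -c "
from bench import *
print(close_job())"
```

```text
the job is handed in; nothing more can be done
None
```

The job is handed in: the bare-metal tin stands in the ring under the ram with its lid pressed flush, held for over 4 s, and the lever was still held down at hand-in; the two pots were never touched.

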